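Fetch the dropped gear from under the riser with the reacher

TASK

The toothed printed gear has rolled deep under the low clear riser. Pick up the reacher by its grip, squeeze its trigger so that its jaws close gently on the gear (the printed teeth are delicate), draw it out and set it down flat in the grey tray with the jaws before you let it go, then lay the reacher flat on the bare table. Take hold of the gear only with the reacher, never with the fingers, and leave all other things where they are.

Things in the scene. Friction and masses are not known exactly. Their poses are not given: they have to be found in the camera images.
- gear: The target: white printed gear wheel lying flat, 38 mm over its 16 teeth, 14 mm thick, about 25 g, no hole, a small boss in the middle of its top. Origin: centre of its underside, z up.
- riser: Fixed low riser: clear top sheet 120 mm deep (x) by 320 mm wide (y), its underside 50 mm, its top 56 mm above the table; white side walls (inner faces y = +-152 mm) and back wall (inner face x = +55 mm). Open towards the robot (front edge x = -60 mm). Gear, spacer and nut lie under it side by side about 90 mm apart, in any order, 16 mm or more clear of the back wall. Origin: centre, table height.
- tray: Fixed shallow grey plastic tray, 140 x 140 mm outside, rim 14 mm high, walls 4 mm, floor 4 mm thick. Origin: centre of its underside (table height).
- reacher: Loose hand reacher, 0.21 kg, lying flat. +x runs along the shaft to the jaws, z up; origin under the middle of the hand grip, at its underside. A cross block joins the two grip bars behind (x -51 to -35 mm); a 9 mm tube, axis 30 mm up, runs to a head block (26 mm wide, 36 mm high) whose front face, the throat, is at x = +147 mm. Centre of mass within 20 mm of the origin along x.
- reacher_grip (a point): Middle of the hand grip, 20 mm above the reacher's underside, between two upright bars with tops 36 mm up: black fixed palm bar, outer face y = +29 mm (x -35 to +41), and grey sprung trigger, outer face y = -29 mm (x -25 to +25): 58 mm over both. In fingers that close evenly, a squeeze of d shifts the whole reacher d/2 sideways, towards its own -y.
- reacher_mouth (a point): Middle of the jaws, 170 mm ahead of the reacher's origin, 8 mm above its underside: where the gear's centre sits when the jaws are closed on it.
- jaw_left: The reacher's +y aluminium jaw, an elbow-shaped hook 27 mm tall (2 to 29 mm above the reacher's underside). Origin at its pivot (x = +132 mm, y = +10 mm of the reacher). Open, the tips stand 65 mm apart, 50 mm ahead of the pivots; the open jaws are 90 mm wide outside. Closed on the gear the two jaws cage it from four sides.
- jaw_right: The reacher's -y jaw, mirror image of the other; pivot at x = +132 mm, y = -10 mm.
- trigger_bar (a joint): Trigger travel, m: 0 = let go, jaws open; about 0.012 = jaws closed on the gear (46 mm over the bars); 0.016 = stop. Its spring pushes out with 10 N at 0, 15 N at 0.012: grips below 10 N hold the reacher with jaws open; each N beyond the spring puts roughly 0.5 N on each jaw. More than 12 N of a jaw on the gear chips its teeth.
- spacer: Bystander under the riser: plain white ring, 38 mm outside, 27 mm hole, 14 mm thick. Origin: centre of underside.
- nut: Bystander under the riser: steel hex nut, 30 mm across flats, 14 mm thick. Origin: centre of underside.
- screwdriver: Bystander: screwdriver lying on the table left of the riser.
- bolt: Bystander: steel bolt standing on its 28 mm head, 60 mm tall, between riser and tray. Origin: centre of underside.
- jar: Bystander: glass jar with steel lid, 60 mm across, 80 mm tall. Origin: centre of underside.

How it is judged:
By the outcome, as a careful person would: the job done as asked, in the order asked, and still so for the second after the job is handed in, with the robot touching nothing.
It also fails if it takes over 62 s, if anything falls off the work surface, if the arm or the gripper's body presses on something with over 40 N, if the wrist force passes 120 N, or if a joint passes its speed limit or range.

ROBOT

A 6-joint arm with a two-finger parallel gripper is mounted at the origin on the work surface. World frame = base frame: x ahead of the robot, y to its left, z up, the work surface at z = 0. Lengths are in m, angles in rad, forces in N, time in s.
With the tool pointing down it reaches from about 0.375 to 0.9 m from the base axis. Payload 3.1 kg.
Tool frame: the origin (TCP) lies between the finger pads; the fingertips stand 22 mm ahead of it and the grasp point (between the pads) lies 3 mm ahead of it; z points along the fingers, y is the line along which they close (so a half turn about z gives the same grasp; the last joint's range is limited). The gripper opens to 87 mm and grips with 3 to 60 N. Pads are 19 mm wide; open, the fingers measure 117 mm over their backs; the gripper's body (75 mm by 190 mm) begins 51 mm behind the grasp point.
Start: joints at [-1.373, 0.527, 1.433, -0, 1.181, -0.178], TCP at [0.229, -0.581, 0.245] pointing down, gripper open.
Joint ranges: [-3.08, 3.08], [-0.75, 2.2], [0.22, 2.44], [-1.43, 4.57], [0, 2.65], [-2.85, 2.85]. Speed limits (rad/s): [2.79, 2.79, 3.14, 3.14, 3.14, 3.14].

INTERFACE

Orientations are given as a unit quaternion [x, y, z, w].
In Python, from rig import robot gives the robot as it stands.
- The arm moves only by the tool move_arm, never from a script. Its argument "series" is text: rows parted by semicolons, each of 6 numbers parted by spaces: the shift along the tool's x, y, z in mm, then the turn, a rotation vector about the tool's x, y, z in degrees. In form: dx dy dz ax ay az; .... A call has 1 to 8 rows; each row is the pose to reach, as a shift and turn from the pose commanded when the call began, along the tool's axes at that moment; what a row does not reach only later rows make up. A row lasts 1/12 s, in which the tool goes at most 41.7 mm and 7.16 degrees, less where a joint would pass 70% of its speed; a pose out of reach is approached as far as the arm can. A call with a gripper value outside its range is refused whole. "jaw" is the opening, from 0 (shut) to 1 (fully open), set as the call begins (left out, the last holds). The fingers move at their own pace and stop on an object; "newtons" is the grip in N (left out, the last holds). Time passes only in rows, so rows that repeat a pose let the fingers close. It gives the time, the measured TCP pose, the force, the opening and the grip force at its end, in the units of the state.
- robot.get_obs(): the state, without advancing time (a new reading comes with each control period).
- robot.camera(name): name is "scene" or "top" or "wrist"; returns a dict with "img" (420x560x3 uint8, red, green, blue), "mtx" (3x3 intrinsics, pixels), "world_to_cam" (4x4, takes a point from world to camera coordinates). Camera axes: x right, y down, z forward; pixel columns grow to the right and rows downward; lengths in m; the calibration is good to about 2 mm. A picture is of the moment at which its call begins. There is no depth.
- robot.hand_in(): hands the job in; it is judged then, once.
Trained networks look in a picture, given as the dict that the camera call returned (one of the last four; its "shot" number tells which), for a name from the list of things; names that differ only in an ending like _2 or _b are one class to them, and where a whole thing is asked for, a point or a joint stands for the part that bears it (a point fixed in the world has none). Each returns a list of dicts, best first, with "p" (0 to 1); they miss things now and then, are a little off and sometimes report something else, mostly with a low value. They report only what shows in the picture. A call takes as long as a camera call.
- robot.search_frame(picture, thing): "xyz" ([x, y, z] in m, in world coordinates, good to about 4 mm: the middle of the surface that is visible of it).
- robot.tip_of(picture, thing): "xyz" ([x, y, z] in m, in world coordinates, good to about 4 mm: a listed point, or the origin of a listed thing).
The state is a dict: "time": time; "q": joint angles; "joint_velocities": joint speeds; "joint_torque": joint torques, N m; "position": TCP position; "tool_rot": TCP orientation; "ft_force": force on the tool from outside, world axes, zero at the start; "moment": the same for the moment, N m; "grip_width": finger opening in m; "grip_force": force on a finger pad.
Only numpy, scipy, OpenCV 4.12 (cv2) and the standard library are available. Lean on these libraries where they do the work, as an engineer would, in place of code of your own. Each camera call takes 0.05 s, during which the arm holds its last target. There are 200 camera calls.

## Working session

There is one attempt and no reset: what is moved stays moved. The work goes in short steps, Python scripts to look and compute and a tool call to move; the robot and the scene stay as the last step left them, time stands still between calls to the robot, and variables do not carry over. Pictures are saved under pics/ and viewed, at most 10 in all, crops included, and the job is handed in when it is done.

Besides the shell and the picture viewer there is one more tool, called after "Emit:" as a command line: name --argument value ..., lists and objects as JSON in quotes. move_arm: Moves the arm, as the interface text tells. Its arguments: {"type":"object","properties":{"series":{"type":"string"},"jaw":{"type":"number"},"newtons":{"type":"number"}},"required":["series"]}

```bash
mkdir -p pics; ls; cat > h.py <<'E'
import numpy as np, cv2
from rig import robot
from scipy.spatial.transform import Rotation as R
def save(p,n): cv2.imwrite('pics/'+n,p['img'][:,:,::-1])
def ray(p,u,v,z):
    M=p['world_to_cam'];Rm=M[:3,:3];c=-Rm.T@M[:3,3]
    d=Rm.T@np.linalg.solve(p['mtx'],[u,v,1.]);return c+d*(z-c[2])/d[2]
def proj(p,X):
    c=p['world_to_cam'][:3]@np.append(X,1);q=p['mtx']@c;return q[:2]/q[2]
E
python3 - <<'E'
from h import *
np.set_printoptions(precision=4,suppress=True)
for n in ['top','scene']:
    p=robot.camera(n); save(p,n+'0.png')
    for t in ['gear','riser','tray','reacher','reacher_grip','reacher_mouth','jaw_left','jaw_right','spacer','nut','screwdriver','bolt','jar']:
        r=robot.tip_of(p,t)
        print(n,t,[(np.round(a['xyz'],3).tolist(),round(a['p'],2)) for a in r[:2]])
o=robot.get_obs();print(o['time'],o['position'],o['tool_rot'],R.from_quat(o['tool_rot']).as_matrix())
E
```

```text
pics
top gear [([0.414, 0.273, 0.021], 0.42)]
top riser [([0.666, -0.034, -0.0], 0.72)]
top tray [([0.525, -0.379, -0.002], 0.84), ([0.692, -0.262, 0.004], 0.38)]
top reacher [([0.419, 0.273, -0.001], 0.62)]
top reacher_grip [([0.416, 0.275, 0.023], 0.93), ([0.742, 0.271, -0.001], 0.7)]
top reacher_mouth [([0.41, 0.446, 0.009], 0.81), ([0.422, 0.407, -0.002], 0.46)]
top jaw_left [([0.401, 0.408, 0.002], 0.53)]
top jaw_right [([0.425, 0.409, -0.001], 0.68)]
top spacer []
top nut []
top screwdriver [([0.74, 0.27, -0.003], 0.88)]
top bolt [([0.403, 0.408, -0.001], 0.73), ([0.694, -0.263, 0.003], 0.45)]
top jar [([0.69, 0.35, 0.003], 0.97)]
scene gear [([0.696, -0.265, 0.001], 0.6), ([0.402, 0.406, 0.002], 0.3)]
scene riser [([0.666, -0.033, -0.002], 0.8)]
scene tray [([0.519, -0.379, 0.001], 0.78)]
scene reacher [([0.417, 0.274, 0.0], 0.97)]
scene reacher_grip [([0.412, 0.274, 0.021], 0.76)]
scene reacher_mouth [([0.411, 0.439, 0.014], 0.6)]
scene jaw_left [([0.404, 0.406, 0.0], 0.59)]
scene jaw_right [([0.422, 0.406, -0.003], 0.51)]
scene spacer []
scene nut []
scene screwdriver [([0.735, 0.269, 0.002], 0.62)]
scene bolt [([0.694, -0.263, -0.002], 0.63)]
scene jar [([0.694, 0.351, -0.002], 0.63)]
1.4 [ 0.2294 -0.5814  0.2445] [ 0.9824  0.1868 -0.     -0.    ] [[ 0.9302  0.367  -0.    ]
 [ 0.367  -0.9302  0.    ]
 [-0.     -0.     -1.    ]]
```

View pics/top0.png

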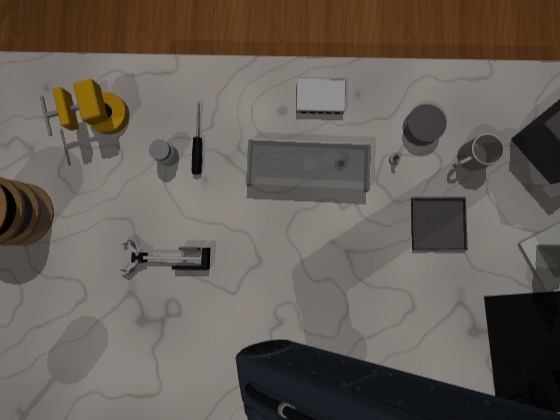

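View pics/scene0.png

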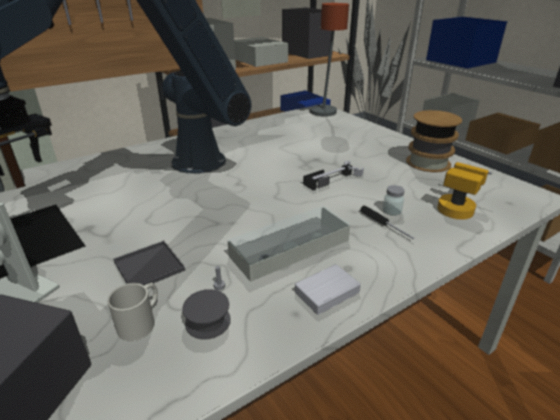

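The top view shows the riser at about (308,165), with three round things under it at (275,160), (308,163) and (341,163). The reacher is at (170,258) with its jaws to the left (+y), the tray at (438,224) and the bolt at (394,158). The scene view matches this.

```bash
python3 - <<'E'
from h import *
p=robot.camera('top')
i=p['img'][:,:,::-1]
a=cv2.resize(i[130:205,235:405],None,fx=4.6,fy=4.6,interpolation=cv2.INTER_CUBIC)
b=cv2.resize(i[232:282,110:225],None,fx=4.6,fy=4.6,interpolation=cv2.INTER_CUBIC)
a=cv2.convertScaleAbs(a,alpha=1.6);b=cv2.convertScaleAbs(b,alpha=1.3)
c=np.zeros((a.shape[0]+b.shape[0],a.shape[1],3),np.uint8);c[:a.shape[0]]=a;c[a.shape[0]:,:b.shape[1]]=b
cv2.imwrite('pics/c1.png',c);print(c.shape,a.shape)
for u,v in [(275,160),(308,163),(341,163)]: print(ray(p,u,v,.014))
print(p['mtx'],p['world_to_cam'])
E
```

```text
(575, 782, 3) (345, 782, 3)
[0.68225344 0.05630456 0.014     ]
[ 0.67617289 -0.0321995   0.014     ]
[ 0.6782329  -0.12015835  0.014     ]
[[406.72466657   0.         283.5162883 ]
 [  0.         406.72466657 203.94347517]
 [  0.           0.           1.        ]] [[ 0.02752316 -0.9993992  -0.02106444  0.01496357]
 [-0.99538417 -0.0254623  -0.09253117  0.56406157]
 [ 0.09193923  0.02351396 -0.99548695  1.03993944]
 [ 0.          0.          0.          1.        ]]
```

View pics/c1.png

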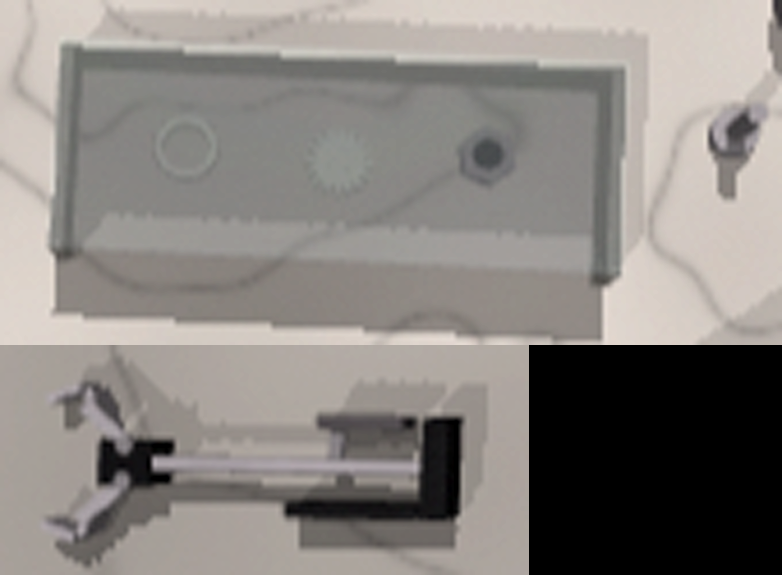

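The gear is the middle thing, crop pixel (339,160). The spacer ring is at (187,147) and the nut at (487,153). The reacher's tube runs almost level in the image, jaws left, trigger (grey) on the upper (+x) side.

```bash
cat >> h.py <<'E'
def pose(x,y,z,yaw):   # tool down, tool x at world yaw (deg)
    c,s=np.cos(np.radians(yaw)),np.sin(np.radians(yaw))
    return np.array([[c,s,0],[s,-c,0],[0,0,-1.]]),np.array([x,y,z])
def now():
    o=robot.get_obs();return R.from_quat(o['tool_rot']).as_matrix(),np.array(o['position'])
def legs(ts,start=None):
    a=start or now()
    for t in ts:
        b=pose(*t);d=a[0].T@(b[1]-a[1])*1000;w=R.from_matrix(a[0].T@b[0]).as_rotvec(degrees=True)
        print(t,'->',np.round(d,1),np.round(w,2));a=b
E
python3 - <<'E'
from h import *
p=robot.camera('top')
u=lambda a,b:(235+a/4.6,130+b/4.6)
print('gear',ray(p,*u(339,160),.014),'riser back top L,R',ray(p,*u(62,45),.056),ray(p,*u(622,68),.056),'front',ray(p,*u(62,250),.056),ray(p,*u(605,278),.056))
r=lambda a,b:(110+a/4.6,232+(b-345)/4.6)
print('tube',ray(p,*r(155,463),.03),ray(p,*r(418,465),.03))
legs([(0.43,-0.34,.245,60),(0.45,-0.03,.245,91.5),(0.40,0.255,.20,91.5)])
E
```

```text
gear [ 0.67138803 -0.03416217  0.014     ] riser back top L,R [0.72529282 0.1246031  0.056     ] [ 0.7191506  -0.18948045  0.056     ] front [0.60887399 0.12046595 0.056     ] [ 0.60064332 -0.18105093  0.056     ]
tube [0.41366631 0.38940882 0.03      ] [0.41678067 0.2401286  0.03      ]
(0.43, -0.34, 0.245, 60) -> [ 275.2 -150.9   -0.5] [ -0.    -0.   -38.47]
(0.45, -0.03, 0.245, 91.5) -> [ 278.5 -137.7    0. ] [  0.    0.  -31.5]
(0.4, 0.255, 0.2, 91.5) -> [286.2 -42.5  45. ] [0. 0. 0.]
```

Emit:
move_arm --series "275 -151 0 0 0 -38.5; 275 -151 0 0 0 -38.5; 275 -151 0 0 0 -38.5; 275 -151 0 0 0 -38.5; 275 -151 0 0 0 -38.5; 275 -151 0 0 0 -38.5; 275 -151 0 0 0 -38.5; 275 -151 0 0 0 -38.5" --jaw 1 --newtons 8

```text
time: 2.17
position: [0.4318, -0.3361, 0.2447]
tool_rot: [0.865, 0.501, 0.001, -0.001]
ft_force: [0.2, 0.5, -0.2]
grip_width: 0.0868
grip_force: 0.0
```

Emit:
move_arm --series "278 -138 0 0 0 -31.5; 278 -138 0 0 0 -31.5; 278 -138 0 0 0 -31.5; 278 -138 0 0 0 -31.5; 278 -138 0 0 0 -31.5; 278 -138 0 0 0 -31.5; 278 -138 0 0 0 -31.5; 278 -138 0 0 0 -31.5"

```text
time: 2.83
position: [0.448, -0.026, 0.2447]
tool_rot: [0.697, 0.717, 0.0, -0.001]
ft_force: [-0.3, 0.3, -0.2]
grip_width: 0.087
grip_force: 0.0
```

Emit:
move_arm --series "286 -42 45 0 0 0; 286 -42 45 0 0 0; 286 -42 45 0 0 0; 286 -42 45 0 0 0; 286 -42 45 0 0 0; 286 -42 45 0 0 0; 286 -42 45 0 0 0; 286 -42 45 0 0 0"

```text
time: 3.5
position: [0.3974, 0.2604, 0.199]
tool_rot: [0.695, 0.719, 0.001, -0.001]
ft_force: [1.0, -0.6, 0.1]
grip_width: 0.0871
grip_force: 0.0
```

```bash
python3 - <<'E'
from h import *
print(now()); p=robot.camera('wrist'); save(p,'w1.png')
for t in ['reacher_grip','reacher','reacher_mouth','jaw_left','jaw_right']:
    print(t,[(np.round(a['xyz'],4).tolist(),round(a['p'],2)) for a in robot.tip_of(p,t)[:2]])
print(np.round(p['world_to_cam'],3),p['mtx'])
E
```

```text
(array([[-3.38152942e-02,  9.99427946e-01, -5.53963744e-04],
       [ 9.99424963e-01,  3.38165716e-02,  2.48670984e-03],
       [ 2.50402047e-03, -4.69556369e-04, -9.99996755e-01]]), array([0.39744476, 0.26039691, 0.19896021]))
reacher_grip [([0.4152, 0.2749, 0.0176], 0.68)]
reacher [([0.4151, 0.2757, -0.0021], 0.78)]
reacher_mouth []
jaw_left [([0.3992, 0.4071, -0.0009], 0.88)]
jaw_right [([0.4227, 0.4029, 0.0001], 0.66)]
[[ 0.999  0.034 -0.002 -0.406]
 [ 0.033 -0.96   0.279  0.216]
 [ 0.008 -0.279 -0.96   0.416]
 [ 0.     0.     0.     1.   ]] [[305.87516582   0.         282.69477078]
 [  0.         305.87516582 204.85600845]
 [  0.           0.           1.        ]]
```

View pics/w1.png

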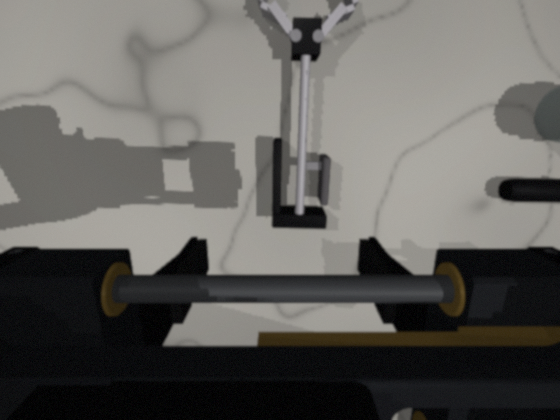

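The wrist view shows the reacher ahead: tube from (306,57) to (299,213), palm bar at u≈278, trigger at u≈324, head block at (306,38).

```bash
python3 - <<'E'
from h import *
p=robot.camera('wrist')
a,b=ray(p,306,57,.034),ray(p,299.5,210,.034)
print(a,b,np.degrees(np.arctan2(*(a-b)[1::-1])))
print('palm top outer',ray(p,273,141,.036),ray(p,273,215,.036),'block',ray(p,325,212,.036),'head',ray(p,292,18,.036),ray(p,320,18,.036))
legs([(0.4155,0.275,.10,91.6),(0.4155,0.275,.0245,91.6)])
E
```

```text
[0.41874054 0.38145407 0.034     ] [0.41869063 0.23523369 0.034     ] 89.98044099843608
palm top outer [0.38989594 0.30562023 0.036     ] [0.39110012 0.22969362 0.036     ] block [0.44520578 0.23433697 0.036     ] head [0.40488548 0.41203074 0.036     ] [0.42945039 0.41263453 0.036     ]
(0.4155, 0.275, 0.1, 91.6) -> [21.4 15.8 99.8] [ 0.03  0.   -0.22]
(0.4155, 0.275, 0.0245, 91.6) -> [ 0.   0.  75.5] [0. 0. 0.]
```

Emit:
move_arm --series "13 18 60 0 0 1; 13 18 100 0 0 1; 13 18 140 0 0 1; 13 18 174 0 0 1; 13 18 174 0 0 1; 13 18 174 0 0 1"

```text
time: 4.35
position: [0.4163, 0.2662, 0.0243]
tool_rot: [0.705, 0.709, -0.002, -0.001]
ft_force: [0.4, 0.1, 0.3]
grip_width: 0.0865
grip_force: 0.0
```

```bash
python3 - <<'E'
from h import *
print(now()[1]); p=robot.camera('wrist'); save(p,'w2.png')
E
```

```text
[0.41633471 0.26620389 0.02434882]
```

View pics/w2.png

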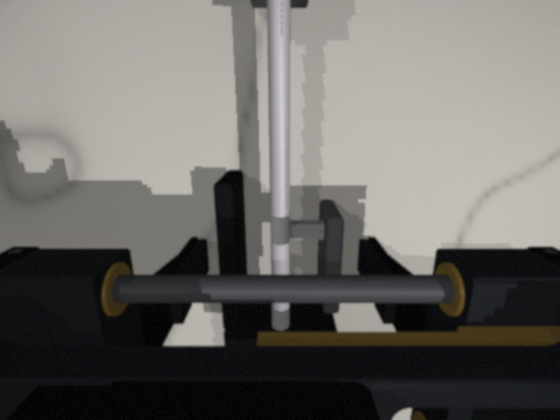

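The reacher now lies between the fingers, its tube vertical at u≈280. The palm bar's front end is at v≈172 and the trigger's front end at v≈203.

```bash
python3 - <<'E'
from h import *
p=robot.camera('wrist')
for n,u,v in [('trigfront',330,203),('palmfront',230,173),('trig top rear',330,312),('tube rear',281,322)]: print(n,ray(p,u,v,.036))
E
```

```text
trigfront [0.43833858 0.30646082 0.036     ]
palmfront [0.39496912 0.31944414 0.036     ]
trig top rear [0.44115578 0.25089287 0.036     ]
tube rear [0.4171694  0.24490299 0.036     ]
```

Emit:
move_arm --series "11 1 0 0 0 0; 11 1 0 0 0 0; 11 1 0 0 0 0"

```text
time: 4.7
position: [0.419, 0.2798, 0.0265]
tool_rot: [0.704, 0.711, 0.001, 0.001]
ft_force: [0.9, 0.4, 0.1]
grip_width: 0.087
grip_force: 0.0
```

Emit:
move_arm --series "0 0 0 0 0 0; 0 0 0 0 0 0; 0 0 0 0 0 0; 0 0 0 0 0 0; 0 0 0 0 0 0; 0 0 0 0 0 0; 0 0 0 0 0 0; 0 0 0 0 0 0" --jaw 0 --newtons 8.5

```text
time: 5.37
position: [0.4172, 0.2788, 0.0255]
tool_rot: [0.704, 0.71, -0.001, -0.0]
ft_force: [-2.4, -1.2, 2.6]
grip_width: 0.0579
grip_force: 8.5
```

Emit:
move_arm --series "0 0 -5 0 0 0; 0 0 -10 0 0 0; 0 0 -20 0 0 0; 0 0 -30 0 0 0; 0 0 -40 0 0 0; 0 0 -40 0 0 0; 0 0 -40 0 0 0"

```text
time: 5.95
position: [0.4187, 0.2793, 0.0667]
tool_rot: [0.704, 0.71, 0.001, 0.001]
ft_force: [-0.0, -0.3, -1.4]
grip_width: 0.0578
grip_force: 8.5
```

```bash
python3 - <<'E'
from h import *
a=now();print(a); p=robot.camera('scene'); save(p,'s2.png')
i=p['img'][100:260,260:460,::-1];cv2.imwrite('pics/s2c.png',cv2.resize(i,None,fx=3.5,fy=3.5,interpolation=cv2.INTER_CUBIC))
legs([(0.40,0.10,.065,50),(0.40,-0.036,.065,-1.2)])
E
```

```text
(array([[-9.31992876e-03,  9.99953474e-01,  2.48787696e-03],
       [ 9.99956145e-01,  9.31760685e-03,  9.43253563e-04],
       [ 9.20028617e-04,  2.49655891e-03, -9.99996460e-01]]), array([0.41874793, 0.27934302, 0.06670064]))
(0.4, 0.1, 0.065, 50) -> [-179.   -20.     1.1] [ 0.06 -0.05 40.54]
(0.4, -0.036, 0.065, -1.2) -> [-104.2   87.4    0. ] [ 0.   0.  51.2]
```

View pics/s2c.png

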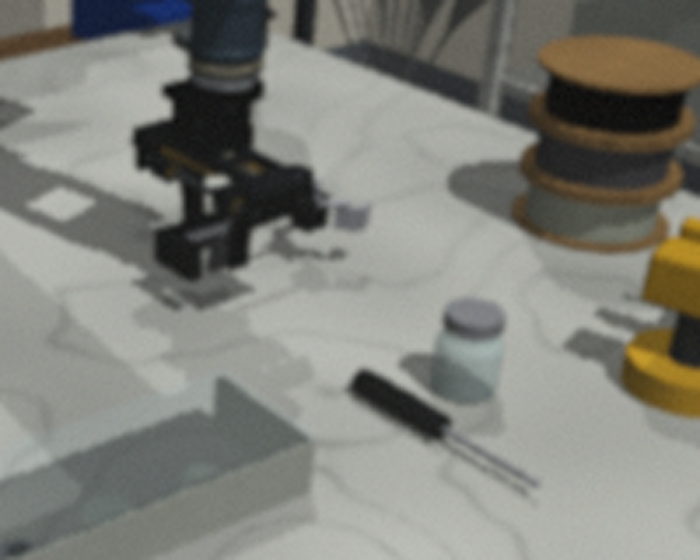

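The picture shows the reacher held level off the table, jaws at crop (350,213). Next I swing it round towards the riser.

Emit:
move_arm --series "-15 -2 0 0 0 4; -40 -4 0 0 0 9; -65 -7 0 0 0 15; -92 -10 0 0 0 21; -118 -13 0 0 0 27; -145 -16 0 0 0 33; -166 -18 0 0 0 37.5; -179 -20 1 0 0 40.5"

```text
time: 6.67
position: [0.3995, 0.0981, 0.0643]
tool_rot: [0.907, 0.42, -0.0, -0.0]
ft_force: [0.1, 0.3, -2.7]
grip_width: 0.0579
grip_force: 8.5
```

Emit:
move_arm --series "-8 7 0 0 0 4; -22 18 0 0 0 11; -38 31 0 0 0 18; -53 44 0 0 0 26; -69 58 0 0 0 34; -85 71 0 0 0 42; -98 82 0 0 0 48; -104 87 0 0 0 51.2"

```text
time: 7.33
position: [0.4003, -0.0378, 0.0643]
tool_rot: [1.0, -0.014, 0.001, 0.0]
ft_force: [0.5, -0.1, -1.9]
grip_width: 0.0581
grip_force: 8.5
```

```bash
python3 - <<'E'
from h import *
a=now();print(a); p=robot.camera('wrist'); save(p,'w3.png')
for t in ['reacher_mouth','gear','jaw_left','jaw_right','reacher_grip']:
    print(t,[(np.round(a['xyz'],4).tolist(),round(a['p'],2)) for a in robot.tip_of(p,t)[:2]])
p=robot.camera('top')
i=p['img'][130:270,235:405,::-1];c=cv2.resize(i,None,fx=4.2,fy=4.2,interpolation=cv2.INTER_CUBIC)
cv2.imwrite('pics/cb.png',np.hstack([cv2.convertScaleAbs(c,alpha=1.5)]))
for t in ['reacher_mouth','gear','jaw_left','jaw_right','spacer','nut']:
    print(t,[(np.round(a['xyz'],4).tolist(),round(a['p'],2)) for a in robot.tip_of(p,t)[:2]])
E
```

```text
(array([[ 9.99604368e-01, -2.81069960e-02,  1.05054100e-03],
       [-2.81064433e-02, -9.99604792e-01, -5.37198957e-04],
       [ 1.06522487e-03,  5.07459453e-04, -9.99999304e-01]]), array([ 0.40029451, -0.03777609,  0.06427022]))
reacher_mouth []
gear []
jaw_left []
jaw_right []
reacher_grip [([0.3947, -0.0385, 0.0578], 0.72)]
reacher_mouth [([0.5623, -0.0345, 0.0479], 0.58), ([0.7394, 0.2703, -0.0008], 0.29)]
gear [([0.7378, 0.2721, -0.0041], 0.49), ([0.5277, -0.38, 0.0031], 0.2)]
jaw_left [([0.5258, -0.0272, 0.0405], 0.66)]
jaw_right [([0.5255, -0.0448, 0.0361], 0.58)]
spacer []
nut []
```

View pics/w3.png

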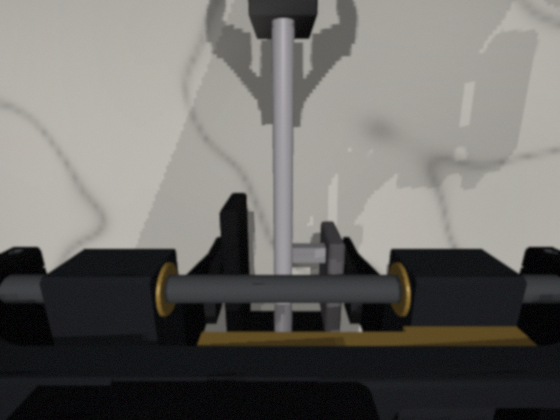

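The wrist view shows the reacher held straight, tube from (284,20) to (283,310) and the head block at (283,15). I'll compare jaws and gear in one top picture.

View pics/cb.png

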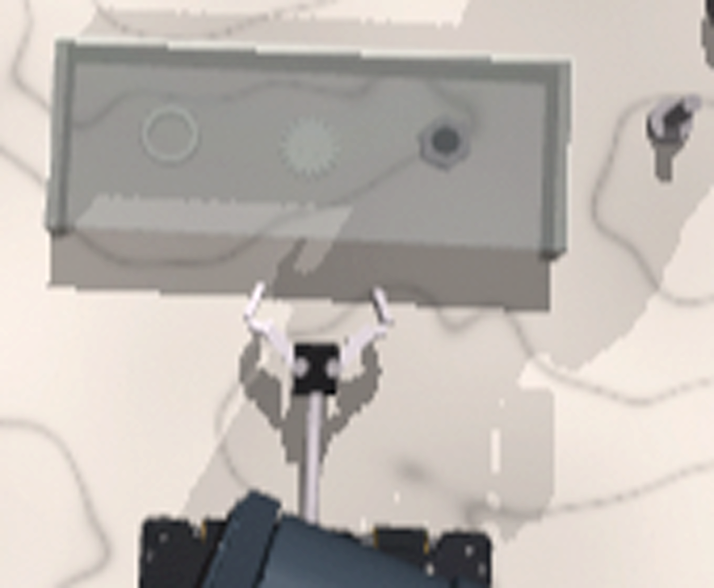

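The jaw tips are at crop (260,287) and (378,293), the pivots at (300,368) and (333,367), the tube from (317,395) to (308,520), and the gear at (310,146).

```bash
python3 - <<'E'
from h import *
p=robot.camera('top')
f=lambda a,b,z:ray(p,235+a/4.2,130+b/4.2,z)
tl,tr=f(260,287,.068),f(378,293,.068);pl,pr=f(300,368,.075),f(333,367,.075)
a,b=f(317,395,.073),f(308,520,.073);g=f(309.5,146,.014)
ang=lambda d:np.degrees(np.arctan2(d[1],d[0]))
print('tips',tl,tr,(tl+tr)/2,'piv',pl,pr,(pl+pr)/2);print('tube',a,b,ang(a-b),'piv yaw',ang(pl-pr)-90,'tips',ang(tl-tr)-90)
print('origin to tips mid yaw',ang((tl+tr)/2-now()[1]),'gear',g)
print('riser front L,R',f(48,230,.056),f(565,255,.056),'back',f(60,42,.056),f(570,63,.056))
r=ang((tl+tr)/2-now()[1])
E
```

```text
tips [ 0.57467192 -0.00439466  0.068     ] [ 0.57284495 -0.0751029   0.068     ] [ 0.57375844 -0.03974878  0.068     ] piv [ 0.52623476 -0.02921461  0.075     ] [ 0.52734176 -0.04873753  0.075     ] [ 0.52678826 -0.03897607  0.075     ]
tube [ 0.51058899 -0.03971051  0.073     ] [ 0.43682834 -0.03599143  0.073     ] -2.8864648424313635 piv yaw 3.2453517691389635 tips -1.4800876897012643
origin to tips mid yaw -1.4075666672795415 gear [ 0.67144376 -0.03414713  0.014     ]
riser front L,R [0.60767408 0.12569344 0.056     ] [ 0.60011593 -0.1886625   0.056     ] back [0.72476558 0.12248697 0.056     ] [ 0.71861005 -0.19075672  0.056     ]
```

Emit:
move_arm --series "0 -4 8 0 0 0; 0 -8 18 0 0 0; 0 -12 28 0 0 0; 0 -15 34 0 0 0; 0 -15 37 0 0 0; 0 -15 37 0 0 0"

```text
time: 8.53
position: [0.3995, -0.0204, 0.0268]
tool_rot: [1.0, -0.01, -0.001, -0.0]
ft_force: [0.3, -0.5, -2.5]
grip_width: 0.0579
grip_force: 8.5
```

Emit:
move_arm --series "8 0 0 0 0 0; 22 0 0 0 0 0; 38 0 0 0 0 0; 54 0 0 0 0 0; 70 0 0 0 0 0; 86 0 0 0 0 0; 98 0 0 0 0 0; 106 0 0 0 0 0"

```text
time: 9.2
position: [0.5087, -0.0234, 0.0283]
tool_rot: [1.0, -0.01, 0.002, 0.0]
ft_force: [0.3, -0.5, -1.7]
grip_width: 0.0582
grip_force: 8.5
```

Emit:
move_arm --series "0 0 0 0 0 0; 0 0 0 0 0 0"

```text
time: 9.37
position: [0.5058, -0.0229, 0.0278]
tool_rot: [1.0, -0.01, -0.0, 0.0]
ft_force: [-0.3, -0.8, -2.4]
grip_width: 0.0583
grip_force: 8.5
```

```bash
python3 - <<'E'
from h import *
print(now()[1])
p=robot.camera('top')
i=p['img'][130:220,250:380,::-1];c=cv2.resize(i,None,fx=6,fy=6,interpolation=cv2.INTER_CUBIC)
cv2.imwrite('pics/d.png',cv2.convertScaleAbs(c,alpha=1.7))
w=robot.camera('wrist');
for n,q in (('top',p),('w',w)):
  for t in ['reacher_mouth','gear','jaw_left','jaw_right','reacher_grip']:
    print(n,t,[(np.round(a['xyz'],4).tolist(),round(a['p'],2)) for a in robot.tip_of(q,t)[:2]])
E
```

```text
[ 0.5058027  -0.02285294  0.02775413]
top reacher_mouth []
top gear [([0.6866, 0.349, 0.0035], 0.28)]
top jaw_left []
top jaw_right [([0.6635, -0.0324, 0.003], 0.63)]
top reacher_grip []
w reacher_mouth []
w gear []
w jaw_left []
w jaw_right []
w reacher_grip [([0.5007, -0.0235, 0.0209], 0.6)]
```

View pics/d.png

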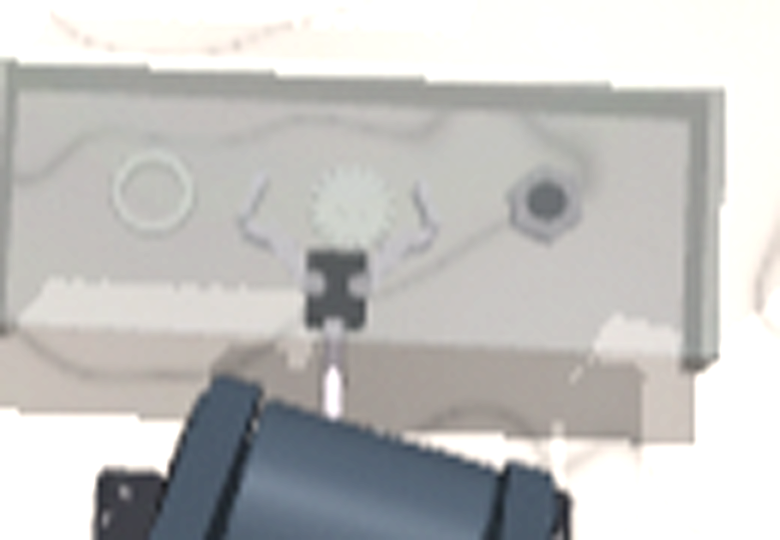

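The jaws straddle the gear. The gear's centre is at crop (352,203), the tips at (263,180) and (420,185), and the head's front edge at (336,250).

```bash
python3 - <<'E'
from h import *
p=robot.camera('top')
f=lambda a,b,z:np.round(ray(p,250+a/6,130+b/6,z),4)
print('gear',f(352,203,.014),'tips',f(263,180,.031),f(420,185,.031),'head front',f(307,250,.038),f(366,250,.038),'pivots',f(317,286,.038),f(358,286,.038))
print('elbows outer',f(241,222,.031),f(437,235,.031),'tube',f(333,410,.036),f(336,325,.036))
print(now())
E
```

```text
gear [ 0.674 -0.034  0.014] tips [0.68   0.0058 0.031 ] [ 0.6794 -0.063   0.031 ] head front [ 0.6481 -0.0141  0.038 ] [ 0.6487 -0.0397  0.038 ] pivots [ 0.6324 -0.0188  0.038 ] [ 0.6328 -0.0366  0.038 ]
elbows outer [0.6611 0.015  0.031 ] [ 0.6573 -0.0709  0.031 ] tube [ 0.5787 -0.027   0.036 ] [ 0.6158 -0.0275  0.036 ]
(array([[ 9.99790609e-01, -2.04629377e-02, -7.53472687e-05],
       [-2.04629350e-02, -9.99790612e-01,  3.73639097e-05],
       [-7.60960672e-05, -3.58142598e-05, -9.99999996e-01]]), array([ 0.50580242, -0.02287457,  0.02754089]))
```

Emit:
move_arm --series "2 0 0 0 0 0; 2 0 0 0 0 0; 2 0 0 0 0 0; 2 0 0 0 0 0" --newtons 11.5

```text
time: 10.35
position: [0.5079, -0.0229, 0.0276]
tool_rot: [1.0, -0.01, 0.0, 0.0]
ft_force: [0.4, 0.9, -1.3]
grip_width: 0.0545
grip_force: 11.5
```

Emit:
move_arm --series "0 0 0 0 0 0; 0 0 0 0 0 0; 0 0 0 0 0 0; 0 0 0 0 0 0; 0 0 0 0 0 0" --newtons 13

```text
time: 10.77
position: [0.5078, -0.0229, 0.0275]
tool_rot: [1.0, -0.01, -0.0, -0.0]
ft_force: [-1.1, -0.6, -1.9]
grip_width: 0.0504
grip_force: 13.0
```

Emit:
move_arm --series "0 0 0 0 0 0; 0 0 0 0 0 0; 0 0 0 0 0 0; 0 0 0 0 0 0; 0 0 0 0 0 0" --newtons 15

```text
time: 11.18
position: [0.5078, -0.0229, 0.0275]
tool_rot: [1.0, -0.01, -0.0, -0.0]
ft_force: [0.5, 0.2, -1.9]
grip_width: 0.0459
grip_force: 15.0
```

Emit:
move_arm --series "0 0 0 0 0 0; 0 0 0 0 0 0; 0 0 0 0 0 0; 0 0 0 0 0 0; 0 0 0 0 0 0; 0 0 0 0 0 0" --newtons 17

```text
time: 11.68
position: [0.5078, -0.0229, 0.0276]
tool_rot: [1.0, -0.01, -0.0, -0.0]
ft_force: [0.2, 0.2, -0.8]
grip_width: 0.0458
grip_force: 17.0
```

Emit:
move_arm --series "0 0 0 0 0 0; 0 0 0 0 0 0; 0 0 0 0 0 0; 0 0 0 0 0 0; 0 0 0 0 0 0; 0 0 0 0 0 0" --newtons 21

```text
time: 12.18
position: [0.5079, -0.0229, 0.0276]
tool_rot: [1.0, -0.01, 0.0, 0.0]
ft_force: [0.6, -0.2, -1.6]
grip_width: 0.0455
grip_force: 21.0
```

The width stopped at 45.8 mm, so the jaws are on the gear at about 3 N each. Now I lift slightly and draw it out.

Emit:
move_arm --series "0 0 -2 0 0 0; 0 0 -3 0 0 0; -6 0 -3 0 0 0; -16 0 -3 0 0 0; -28 0 -3 0 0 0; -42 0 -3 0 0 0; -58 0 -3 0 0 0; -74 0 -3 0 0 0"

```text
time: 12.85
position: [0.433, -0.0214, 0.0308]
tool_rot: [1.0, -0.01, 0.0, 0.0]
ft_force: [0.5, 0.8, -2.6]
grip_width: 0.0457
grip_force: 21.0
```

Emit:
move_arm --series "-14 0 0 0 0 0; -26 0 0 0 0 0; -36 0 0 0 0 0; -41 0 0 0 0 0; -41 0 0 0 0 0; -41 0 -10 0 0 0; -41 0 -25 0 0 0; -41 0 -36 0 0 0"

```text
time: 13.52
position: [0.3938, -0.0208, 0.0671]
tool_rot: [1.0, -0.01, 0.001, 0.0]
ft_force: [0.4, -0.0, -2.3]
grip_width: 0.0458
grip_force: 21.0
```

```bash
python3 - <<'E'
from h import *
print(now()[1])
p=robot.camera('top'); save(p,'t3.png')
i=p['img'][130:270,240:400,::-1];c=cv2.resize(i,None,fx=4.2,fy=4.2,interpolation=cv2.INTER_CUBIC)
cv2.imwrite('pics/e.png',cv2.convertScaleAbs(c,alpha=1.4))
for t in ['reacher_mouth','gear','tray','jaw_left','jaw_right']:
    print(t,[(np.round(a['xyz'],4).tolist(),round(a['p'],2)) for a in robot.tip_of(p,t)[:2]], [(np.round(a['xyz'],4).tolist(),round(a['p'],2)) for a in robot.search_frame(p,t)[:2]])
# tray outline
h=p['img'][190:260,400:480].astype(int).sum(2);m=(h<260).astype(np.uint8)
cs,_=cv2.findContours(m,cv2.RETR_EXTERNAL,cv2.CHAIN_APPROX_NONE);k=max(cs,key=cv2.contourArea);r=cv2.minAreaRect(k);print(r)
for u,v in cv2.boxPoints(r): print(ray(p,u+400,v+190,.012))
E
```

```text
[ 0.39383509 -0.02083844  0.06714771]
reacher_mouth [([0.5555, -0.0295, 0.0504], 0.61)] [([0.701, 0.2707, 0.022], 0.59), ([0.5228, -0.0239, 0.0756], 0.55)]
gear [([0.5622, -0.0303, 0.0411], 0.62)] [([0.5642, -0.0335, 0.0547], 0.63), ([0.6904, -0.2614, 0.0118], 0.44)]
tray [([0.5261, -0.3771, 0.0012], 0.91)] [([0.5251, -0.3817, 0.0004], 0.65)]
jaw_left [([0.5189, -0.0223, 0.0436], 0.55)] [([0.546, -0.0127, 0.074], 0.39)]
jaw_right [([0.5167, -0.0405, 0.0392], 0.55)] []
((38.61181640625, 34.97220230102539), (55.307716369628906, 55.6576042175293), 88.56790161132812)
[ 0.58905607 -0.30383174  0.012     ]
[ 0.5964275  -0.44954655  0.012     ]
[ 0.45161137 -0.45114995  0.012     ]
[ 0.44396542 -0.30725826  0.012     ]
```

View pics/e.png

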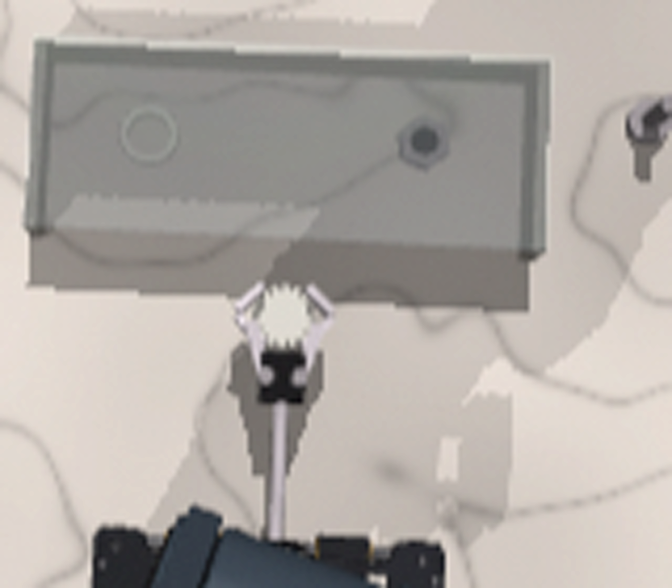

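The gear is caged in the jaws at crop (284,315), clear of the riser; the spacer at (148,135) and nut at (422,140) have not moved. Next is the tray, at about (0.524,-0.378).

```bash
python3 - <<'E'
from h import *
legs([(0.385,-0.20,.067,0),(0.363,-0.372,.067,0.5),(.363,-.372,.0325,.5)])
E
```

```text
(0.385, -0.2, 0.067, 0) -> [ -4.  179.6  -0.9] [-0.02  0.05 -1.17]
(0.363, -0.372, 0.067, 0.5) -> [-22. 172.   0.] [ 0.   0.  -0.5]
(0.363, -0.372, 0.0325, 0.5) -> [ 0.   0.  34.5] [0. 0. 0.]
```

Emit:
move_arm --series "-1 10 0 0 0 0; -2 30 0 0 0 0; -2 55 0 0 0 0; -3 80 0 0 0 -0.5; -3 105 0 0 0 -0.8; -4 130 0 0 0 -1; -4 155 0 0 0 -1.2; -4 180 0 0 0 -1.2"

```text
time: 14.73
position: [0.3847, -0.2015, 0.0662]
tool_rot: [1.0, 0.0, -0.0, -0.0]
ft_force: [0.3, 0.0, -2.5]
grip_width: 0.0459
grip_force: 21.0
```

Emit:
move_arm --series "-3 25 0 0 0 0; -6 50 0 0 0 0; -10 75 0 0 0 0; -13 100 0 0 0 0; -16 125 0 0 0 -0.5; -19 148 0 0 0 -0.5; -21 164 0 0 0 -0.5; -22 172 0 0 0 -0.5"

```text
time: 15.4
position: [0.3632, -0.375, 0.0663]
tool_rot: [1.0, 0.004, 0.0, 0.001]
ft_force: [-0.5, -0.4, -2.3]
grip_width: 0.0454
grip_force: 21.0
```

Emit:
move_arm --series "0 0 0 0 0 0; 0 0 6 0 0 0; 0 0 12 0 0 0; 0 0 18 0 0 0; 0 0 22 0 0 0; 0 0 22 0 0 0"

```text
time: 15.9
position: [0.363, -0.3708, 0.0433]
tool_rot: [1.0, 0.005, -0.001, -0.001]
ft_force: [-0.2, 0.2, -2.7]
grip_width: 0.0454
grip_force: 21.0
```

```bash
python3 - <<'E'
from h import *
print(now())
p=robot.camera('top')
for t in ['reacher_mouth','gear','tray','jaw_left','jaw_right']:
    print(t,[(np.round(a['xyz'],4).tolist(),round(a['p'],2)) for a in robot.tip_of(p,t)[:2]], [(np.round(a['xyz'],4).tolist(),round(a['p'],2)) for a in robot.search_frame(p,t)[:2]])
# white blob of gear inside tray
i=p['img'][190:260,400:480].astype(int).sum(2);m=(i>480).astype(np.uint8)
n,l,s,c=cv2.connectedComponentsWithStats(m)
for k in range(1,n):
    if s[k,4]>20: print(s[k],c[k],ray(p,c[k][0]+400,c[k][1]+190,.035))
E
```

```text
(array([[ 0.99994542,  0.01031268, -0.00167391],
       [ 0.01031724, -0.99994304,  0.00273438],
       [-0.00164561, -0.0027515 , -0.99999486]]), array([ 0.36297735, -0.3708048 ,  0.04328927]))
reacher_mouth [([0.5262, -0.3727, 0.0249], 0.89)] [([0.4916, -0.3699, 0.0492], 0.85)]
gear [([0.5339, -0.3748, 0.0149], 0.46)] []
tray [([0.5293, -0.3799, 0.0001], 0.86)] [([0.5354, -0.371, 0.0022], 0.65)]
jaw_left [([0.4883, -0.366, 0.0176], 0.57), ([0.49, -0.3828, 0.0175], 0.32)] [([0.5201, -0.355, 0.0462], 0.6), ([0.5282, -0.369, 0.0023], 0.42)]
jaw_right [([0.4916, -0.3848, 0.0193], 0.53), ([0.4875, -0.3656, 0.0182], 0.16)] [([0.5245, -0.3922, 0.0491], 0.51), ([0.7013, 0.2685, 0.0184], 0.29)]
```

Emit:
move_arm --series "0 0 4 0 0 0; 0 0 8 0 0 0; 0 0 10 0 0 0; 0 0 11 0 0 0; 0 0 11 0 0 0; 0 0 11 0 0 0; 0 0 11 0 0 0"

```text
time: 17.03
position: [0.3633, -0.3725, 0.0335]
tool_rot: [1.0, 0.005, 0.0, 0.0]
ft_force: [-0.4, -1.1, -1.3]
grip_width: 0.0455
grip_force: 21.0
```

Emit:
move_arm --series "0 0 0.5 0 0 0; 0 0 1 0 0 0; 0 0 1 0 0 0; 0 0 1 0 0 0"

```text
time: 17.37
position: [0.3633, -0.3725, 0.0326]
tool_rot: [1.0, 0.005, 0.0, 0.0]
ft_force: [0.0, -0.2, -2.8]
grip_width: 0.0453
grip_force: 21.0
```

Emit:
move_arm --series "0 0 0.5 0 0 0; 0 0 0.8 0 0 0; 0 0 0.8 0 0 0; 0 0 0.8 0 0 0"

```text
time: 17.7
position: [0.3633, -0.3725, 0.0317]
tool_rot: [1.0, 0.005, -0.0, -0.0]
ft_force: [0.2, 0.2, -2.9]
grip_width: 0.0454
grip_force: 21.0
```

Emit:
move_arm --series "0 0 0.4 0 0 0; 0 0 0.6 0 0 0; 0 0 0.6 0 0 0; 0 0 0.6 0 0 0"

```text
time: 18.03
position: [0.3633, -0.3725, 0.0312]
tool_rot: [1.0, 0.005, 0.0, 0.0]
ft_force: [-2.0, 0.9, -0.7]
grip_width: 0.0457
grip_force: 21.0
```

Emit:
move_arm --series "0 0 0 0 0 0; 0 0 0 0 0 0"

```text
time: 18.2
position: [0.3633, -0.3725, 0.0312]
tool_rot: [1.0, 0.005, 0.0, 0.0]
ft_force: [-0.3, 0.2, -1.5]
grip_width: 0.0453
grip_force: 21.0
```

Emit:
move_arm --series "0 0 0.5 0 0 0; 0 0 0.5 0 0 0; 0 0 0.5 0 0 0"

```text
time: 18.45
position: [0.3633, -0.3725, 0.0307]
tool_rot: [1.0, 0.005, 0.0, 0.0]
ft_force: [-0.4, 0.2, -1.0]
grip_width: 0.0456
grip_force: 21.0
```

Emit:
move_arm --series "0 0 0 0 0 0; 0 0 0 0 0 0; 0 0 0 0 0 0; 0 0 0 0 0 0" --newtons 14.5

```text
time: 18.78
position: [0.3633, -0.3724, 0.0306]
tool_rot: [1.0, 0.005, -0.0, -0.0]
ft_force: [-1.0, 0.2, -1.8]
grip_width: 0.0463
grip_force: 14.5
```

Emit:
move_arm --series "0 0 0 0 0 0; 0 0 0 0 0 0; 0 0 0 0 0 0; 0 0 0 0 0 0" --newtons 12

```text
time: 19.12
position: [0.3633, -0.3725, 0.0306]
tool_rot: [1.0, 0.005, 0.0, -0.0]
ft_force: [0.2, 0.6, -2.1]
grip_width: 0.053
grip_force: 12.0
```

Emit:
move_arm --series "0 0 0 0 0 0; 0 0 0 0 0 0; 0 0 0 0 0 0; 0 0 0 0 0 0; 0 0 0 0 0 0; 0 0 0 0 0 0; 0 0 0 0 0 0" --newtons 8.5

```text
time: 19.7
position: [0.3633, -0.3725, 0.0307]
tool_rot: [1.0, 0.005, 0.0, 0.0]
ft_force: [1.0, 0.9, -2.0]
grip_width: 0.058
grip_force: 8.5
```

```bash
python3 - <<'E'
from h import *
print(now())
for n in ['top','scene']:
  p=robot.camera(n); save(p,'rel_%s.png'%n)
  for t in ['reacher_mouth','gear','jaw_left','jaw_right']:
    print(n,t,[(np.round(a['xyz'],4).tolist(),round(a['p'],2)) for a in robot.tip_of(p,t)[:2]], [(np.round(a['xyz'],4).tolist(),round(a['p'],2)) for a in robot.search_frame(p,t)[:2]])
  if n=='top':
    i=p['img'][195:258,405:475].astype(int).sum(2)
    for r in i[5:58:2,3:66:2]: print(' '.join('%2d'%(v//10) for v in r))
E
```

```text
(array([[ 9.99956427e-01,  9.33504847e-03,  2.91742855e-05],
       [ 9.33504985e-03, -9.99956426e-01, -4.74192050e-05],
       [ 2.87303537e-05,  4.76894823e-05, -9.99999998e-01]]), array([ 0.3633105 , -0.37247484,  0.03066309]))
top reacher_mouth [([0.5286, -0.3712, 0.0146], 0.66), ([0.6653, -0.0321, 0.0014], 0.28)] [([0.4949, -0.3678, 0.0398], 0.75)]
top gear [([0.5307, -0.3786, 0.0066], 0.61), ([0.5258, -0.3712, 0.0141], 0.55)] [([0.5302, -0.3741, 0.0181], 0.51)]
top jaw_left [([0.4913, -0.3597, 0.0053], 0.53)] [([0.5112, -0.3343, 0.0372], 0.7)]
top jaw_right [([0.4935, -0.3775, 0.0046], 0.53), ([0.5325, -0.3779, 0.0033], 0.38)] [([0.5133, -0.4017, 0.0312], 0.69)]
34 35  8 10 10 10 10 10 10 10 11 12 12 12 12 12 12 12 12 12 12 12 12  9  9  9  9  9  7 36 37 37
37 37  7 18 18 17 18 18 17 19 20 20 20 20 20 20 19 19 19 19 19 19 19 17 17 17 17 14  7 36 37 36
37 37  7 18 17 17 18 18 20 20 20 20 20 19 20 19 19 19 20 19 20 19 19 18 17 17 17 17  6 36 36 36
37 37  6 17 18 18 17 20 20 20 20 20 19 19 19 19 19 19 19 19 19 19 19 19 17 17 17 17  5 29 36 36
37 37  6 15 18 17 20 20 20 20 19 20 20 
[... 1815 characters left out ...]
18 17 12 12 12 13 42 18 17 17 17 17 17 17 17 17 17 17 10 16 35 35
43 43 13 16 16 15 15 15 15 15 15 15 10 10 10 12 43 17 16 16 15 15 15 15 15 15 15 15  9 10 35 35
43 43 22 24 20 17 17 17 17 17 17 17 17 17 15 16 42 18 17 17 17 18 18 18 18 18 18 18 17 24 35 35
43 43 28 27 22 22 22 22 22 21 31 31 31 21 21 17 36 21 20 21 21 20 20 20 20 20 20 20 18 33 35 35
scene reacher_mouth [([0.5289, -0.3737, 0.0186], 0.9)] [([0.48, -0.3743, 0.0349], 0.7)]
scene gear [] [([0.5374, -0.3801, 0.0167], 0.72)]
scene jaw_left [([0.4894, -0.3622, 0.0086], 0.65), ([0.5262, -0.3745, 0.0219], 0.38)] [([0.5156, -0.339, 0.0294], 0.68)]
scene jaw_right [([0.4911, -0.3849, 0.0033], 0.42)] [([0.5177, -0.4056, 0.0255], 0.52)]
```

The jaws are fully open with the gear between them, flat in the tray at about (0.530,-0.376). Now I lift straight up and swing to bare table.

```bash
python3 - <<'E'
from h import *
R0,p0=now()
legs([(.3633,-.3725,.0807,.53),(0.385,-0.16,.08,32),(.43,.05,.08,87),(.43,.05,.035,87)])
E
```

```text
(0.3633, -0.3725, 0.0807, 0.53) -> [  0.   0. -50.] [ 0. -0. -0.]
(0.385, -0.16, 0.08, 32) -> [  23.7 -212.3    0.7] [  0.     0.   -31.47]
(0.43, 0.05, 0.08, 87) -> [ 149.4 -154.2    0. ] [  0.   0. -55.]
(0.43, 0.05, 0.035, 87) -> [ 0.  0. 45.] [0. 0. 0.]
```

Emit:
move_arm --series "0 0 -3 0 0 0; 0 0 -8 0 0 0; 0 0 -14 0 0 0; 0 0 -20 0 0 0; 0 0 -28 0 0 0; 0 0 -36 0 0 0; 0 0 -44 0 0 0; 0 0 -50 0 0 0"

```text
time: 21.27
position: [0.3635, -0.3727, 0.082]
tool_rot: [1.0, 0.005, 0.0, 0.001]
ft_force: [-0.2, -0.2, -1.7]
grip_width: 0.0581
grip_force: 8.5
```

```bash
python3 - <<'E'
from h import *
print(now()[1])
p=robot.camera('top')
for t in ['reacher_mouth','gear']:
    print(t,[(np.round(a['xyz'],4).tolist(),round(a['p'],2)) for a in robot.tip_of(p,t)[:3]], [(np.round(a['xyz'],4).tolist(),round(a['p'],2)) for a in robot.search_frame(p,t)[:2]])
E
```

```text
[ 0.36350732 -0.3727357   0.08199363]
reacher_mouth [([0.5247, -0.3706, 0.0666], 0.97), ([0.6931, -0.2628, -0.0004], 0.4)] [([0.4943, -0.3666, 0.0907], 0.85), ([0.6849, 0.3418, 0.0843], 0.22)]
gear [([0.5292, -0.3769, 0.0037], 0.51)] [([0.5357, -0.3755, 0.018], 0.59)]
```

Emit:
move_arm --series "1 -15 0 0 0 -1; 4 -40 0 0 0 -4; 8 -70 0 0 0 -9; 11 -100 0 0 0 -14; 15 -135 0 0 0 -19; 18 -165 0 0 0 -24; 21 -190 0 0 0 -28; 24 -212 0 0 0 -31.5"

```text
time: 22.18
position: [0.3846, -0.1581, 0.0803]
tool_rot: [0.961, 0.278, -0.001, -0.001]
ft_force: [1.8, -0.0, -1.9]
grip_width: 0.0581
grip_force: 8.5
```

Emit:
move_arm --series "18 -19 0 0 0 -5; 37 -38 0 0 0 -11; 56 -58 0 0 0 -18; 78 -80 0 0 0 -25; 100 -103 0 0 0 -32; 122 -126 0 0 0 -39; 138 -143 0 0 0 -45; 149 -154 0 0 0 -50"

```text
time: 22.85
position: [0.4297, 0.0516, 0.0803]
tool_rot: [0.752, 0.659, -0.0, -0.0]
ft_force: [0.2, 0.1, -2.4]
grip_width: 0.058
grip_force: 8.5
```

Emit:
move_arm --series "0 0 0 0 0 0; 0 0 10 0 0 0; 0 0 22 0 0 0; 0 0 34 0 0 0; 0 0 44 0 0 0; 0 0 50 0 0 0; 0 0 52 0 0 0; 0 0 52 0 0 0"

```text
time: 23.52
position: [0.4297, 0.0489, 0.0281]
tool_rot: [0.755, 0.656, -0.0, -0.0]
ft_force: [-0.1, -0.1, -2.4]
grip_width: 0.0578
grip_force: 8.5
```

Emit:
move_arm --series "0 0 1 0 0 0; 0 0 1.7 0 0 0; 0 0 2.2 0 0 0; 0 0 2.2 0 0 0; 0 0 2.2 0 0 0"

```text
time: 23.93
position: [0.4301, 0.0493, 0.0267]
tool_rot: [0.755, 0.656, 0.0, 0.0]
ft_force: [-0.5, 0.1, -2.0]
grip_width: 0.0577
grip_force: 8.5
```

Emit:
move_arm --series "0 0 0.5 0 0 0; 0 0 0.5 0 0 0; 0 0 0.5 0 0 0"

```text
time: 24.18
position: [0.43, 0.0494, 0.026]
tool_rot: [0.754, 0.656, 0.0, 0.0]
ft_force: [-1.2, -0.2, -1.3]
grip_width: 0.0577
grip_force: 8.5
```

Emit:
move_arm --series "0 0 0.5 0 0 0; 0 0 0.8 0 0 0; 0 0 0.8 0 0 0; 0 0 0.8 0 0 0"

```text
time: 24.52
position: [0.43, 0.0494, 0.0255]
tool_rot: [0.755, 0.656, 0.0, 0.0]
ft_force: [-0.3, 1.4, 5.4]
grip_width: 0.0577
grip_force: 8.5
```

Emit:
move_arm --series "0 0 0 0 0 0; 0 0 0 0 0 0; 0 0 0 0 0 0" --newtons 4

```text
time: 24.77
position: [0.43, 0.0494, 0.0255]
tool_rot: [0.755, 0.656, 0.0, 0.0]
ft_force: [-0.4, 1.1, 5.6]
grip_width: 0.0578
grip_force: 4.0
```

Emit:
move_arm --series "0 0 0 0 0 0; 0 0 0 0 0 0; 0 0 0 0 0 0; 0 0 0 0 0 0; 0 0 0 0 0 0; 0 0 0 0 0 0; 0 0 0 0 0 0; 0 0 0 0 0 0" --jaw 1

```text
time: 25.43
position: [0.4299, 0.0493, 0.0251]
tool_rot: [0.755, 0.656, -0.0, -0.0]
ft_force: [0.7, 1.3, 0.0]
grip_width: 0.0867
grip_force: 0.0
```

Emit:
move_arm --series "0 0 -10 0 0 0; 0 0 -30 0 0 0; 0 0 -60 0 0 0; 0 0 -100 0 0 0; 0 0 -140 0 0 0; 0 0 -170 0 0 0; 0 0 -190 0 0 0; 0 0 -190 0 0 0"

```text
time: 26.1
position: [0.4324, 0.0491, 0.2192]
tool_rot: [0.754, 0.656, 0.003, 0.004]
ft_force: [-0.0, 0.6, 0.1]
grip_width: 0.0872
grip_force: 0.0
```

```bash
python3 - <<'E'
from h import *
print(now()[1])
for n in ['top','scene']:
  p=robot.camera(n)
  for t in ['reacher','reacher_grip','reacher_mouth','gear','bolt','jar','screwdriver','riser']:
    print(n,t,[(np.round(a['xyz'],4).tolist(),round(a['p'],2)) for a in robot.tip_of(p,t)[:2]])
E
```

```text
[0.432371   0.04914327 0.21915736]
top reacher [([0.4293, 0.0429, 0.0007], 0.63)]
top reacher_grip [([0.4275, 0.0454, 0.0206], 0.41)]
top reacher_mouth [([0.4491, 0.2157, 0.0118], 0.54)]
top gear [([0.5339, -0.3773, 0.0028], 0.44)]
top bolt [([0.6947, -0.2638, 0.0023], 0.46)]
top jar [([0.6865, 0.3529, 0.004], 0.66)]
top screwdriver [([0.7416, 0.271, -0.0063], 0.68)]
top riser [([0.4238, 0.0483, 0.0189], 0.74), ([0.6662, -0.0343, 0.002], 0.68)]
scene reacher [([0.4295, 0.044, 0.0033], 0.96)]
scene reacher_grip [([0.4231, 0.0462, 0.022], 0.58), ([0.5216, -0.3787, 0.0055], 0.57)]
scene reacher_mouth [([0.4508, 0.211, 0.0159], 0.98), ([0.5294, -0.377, 0.0026], 0.7)]
scene gear [([0.5277, -0.3801, 0.0039], 0.64)]
scene bolt [([0.6947, -0.2627, 0.0005], 0.51)]
scene jar [([0.6936, 0.3486, 0.0002], 0.95), ([0.437, 0.1773, 0.0054], 0.24)]
scene screwdriver [([0.7385, 0.2667, 0.0048], 0.54)]
scene riser [([0.6644, -0.0318, -0.004], 0.86)]
```

All is in place: the gear is in the tray, the reacher lies flat on the table, and the bystanders have not moved.

```bash
python3 -c "
from rig import robot
print(robot.hand_in())"
```

```text
the job is handed in; nothing more can be done
None
```

The gear lies flat in the grey tray, set down with the reacher's jaws. The reacher lies on the bare table, nothing else appears to have moved, and the job was handed in at about 26 s; no verdict was shown.

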